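# Index the inspection dial to the next hole

### The arm

A 6-joint arm with a two-finger parallel gripper is mounted at the origin on the work surface. World frame = base frame: x ahead of the robot, y to its left, z up, the work surface at z = 0. Lengths are in m, angles in rad, forces in N, time in s.
With the tool pointing down it reaches from about 0.4 to 0.825 m from the base axis. Payload 7 kg.
Tool frame: the origin (TCP) lies on the centre line of the jaws, within the pads' length; the fingertips stand 22 mm ahead of it and the grasp point (between the pads) lies 3 mm ahead of it; z points along the fingers, y is the line along which they close (so a half turn about z gives the same grasp; the last joint's range is limited). The gripper opens to 88 mm and grips with 3 to 60 N. Pads are 19 mm wide; open, the fingers measure 130 mm over their backs; the gripper's body (78 mm by 193 mm) begins 47 mm behind the grasp point.
Start: joints at [-0.964, 0.359, 0.012, 0, -1.224, -0.288], TCP at [0.212, -0.641, 0.249] pointing down, gripper open.
Joint ranges: [-3.07, 3.07], [-1.43, 2.12], [-1.02, 1.25], [-3.03, 1.67], [-3.05, -0], [-3.03, 3.03]. Speed limits (rad/s): [2.39, 2.39, 3.01, 3.14, 3.14, 3.14].

### API

Orientations are given as [roll, pitch, yaw] about the fixed x, y, z axes, in that order (R = Rz(yaw) Ry(pitch) Rx(roll)).
In Python, from station import monitor, viewer, order gives the robot as it stands. The module is installed in compiled form; this text tells all that it offers.
- The arm moves only by the tool servo_tool, never from a script. Its argument "targets" is a list of rows, each an object with "angular": the turn, a rotation vector about the tool's x, y, z in degrees, a list of three; "xyz": the shift along the tool's x, y, z in cm, a list of three; "claw": the finger opening in cm, from 0 to 8.76. A call has 1 to 20 rows; each row shifts and turns the commanded pose from where the row before left it, along the tool's axes as they then stand; what a row does not reach is not made up. A row lasts 1/10 s, in which the tool goes at most 50 mm and 8.59 degrees, less where a joint would pass 70% of its speed; a pose out of reach is approached as far as the arm can. A call is refused whole if a number of a shift passes 5 or a number of a turn 8.59, either way. A call with a gripper value outside its range is refused whole. The fingers move at their own pace and stop on an object; "force" is the grip in N (left out, the last holds). Time passes only in rows, so rows that do not move let the fingers close. It gives the time, the measured TCP pose, the force, the opening and the grip force at its end, in the units of the state.
- monitor.get_state(): the state, without advancing time (a new reading comes with each control period).
- viewer.grab_frame(name): name is "scene" or "top" or "wrist"; returns a dict with "color" (480x640x3 uint8, blue, green, red), "fovy" (degrees; the focal length in pixels is half the picture's height over the tangent of half this angle, whatever the lens; pixels are square), "cx", "cy" (the principal point, pixels), "R" (3x3) and "t" (3): a world point X has camera coordinates R X + t. Camera axes: x right, y down, z forward; pixel columns grow to the right and rows downward; lengths in m; the calibration is good to about 2 mm. A picture is of the moment at which its call begins. There is no depth.
- order.job_done(): hands the job in; it is judged then, once.
The state is a dict: "t": time; "q": joint angles; "qd": joint speeds; "joint_efforts": joint torques, N m; "eef_pos": TCP position; "ee_rot": TCP orientation; "force": force on the tool from outside, world axes, zero at the start; "moment": the same for the moment, N m; "width": finger opening in m; "gripper_force": force on a finger pad.
Only numpy, scipy, OpenCV 4.12 (cv2) and the standard library are available. Lean on these libraries where they do the work, as an engineer would, in place of code of your own. Each camera call takes 0.05 s, during which the arm holds its last target. There are 200 camera calls.

### The job

The part under the microscope is done: bring the next one under the lens by indexing the round dial table one hole clockwise, seen from above. Press the black plunger button on the dial's index arm down with a fingertip to free the dial, turn the dial round by it, and let the button spring up so that the plunger locks in the next hole; then take the hand away. Push only: leave the turned parts sitting in their nests, do not touch the microscope, and do not disturb the bin, the bottle or the gauge.

Things in the scene. Friction and masses are not known exactly. Their poses are not given: they have to be found in the camera images.
- button_top (a point): Centre of the flat top of the plunger button: black, round, 30 mm diameter, on the end of the dark steel index arm bolted to the dial, 115 mm from the dial's axis; it travels round with the dial. Top 82 mm above the work surface when up; goes straight down 11 mm (3.5 N to start, 8 N at the bottom). Fixed boss under it: 32 mm diameter, top 62 mm up. Nothing taller within 60 mm.
- plunger (a joint): Travel of the button in m: 0 up, 0.011 fully down. Push-to-release: up, its shoulder fills a hole of the fixed ring and locks the dial (0.5 degree of play); pressed 0.0075 or more, the dial is free. Let go between holes it stays down at about 0.007, held under the ring; within about 4 mm of a hole's centre it springs up, centres the dial and locks it.
- dial (a joint): Angle of the dial in rad: 0 at the start, grows clockwise seen from above. The ring has 6 holes 60 degrees apart; the next hole clockwise is at 1.047. The dial has light bearing drag (about 0.4 N at the button): the dry friction of a fingertip pressing the button carries it round, and it stays where it is left.
- dial_center (a point): Centre of the dial's top face, on its upright axis of rotation, 52 mm above the work surface. Bare aluminium disc, 180 mm diameter, 16 mm thick, with six three-pin nests on a circle of 62 mm radius; the two beside the index arm are empty, three others carry parts. It turns on a round cream cast base, 280 mm diameter, 34 mm high, bolted down.
- next_hole (a point): Mouth of the hole of the steel index ring into which the plunger must go next: on the fixed base, 115 mm from the dial's axis, 34 mm above the work surface, 60 degrees clockwise from where the button starts. Each hole shows as a dark bore of 14 mm in a bright bush of 21 mm, on a narrow dark slot that runs round the ring.
- lens_axis (a point): Point on the microscope's optical axis at the ring light's underside, 135 mm above the work surface: over the far left side of the dial, 62 mm from its axis.
- scope: Video microscope fixed on the base: origin on the dial's axis at the work surface; a steel column of 24 mm diameter 205 mm from the dial's axis, along the body's own +x (away from the robot and to its left), 300 mm tall; from it a cream arm reaches back to an upright black lens barrel of 38 mm with a white ring light of 72 mm, its camera's top 324 mm up.
- part_done_c (a point): Centre (half-way up) of the part under the lens at the start: a brass flanged bush, flange 32 mm diameter and 6 mm thick, body 21 mm diameter, 22 mm tall, standing loose in a nest between three pins of 7 mm height.
- part_next_c (a point): Centre of the next part to inspect, the same kind, in the nest 60 degrees anticlockwise (seen from above) from the first, so that turning the dial clockwise brings it under the lens.
- part_prev_c (a point): Centre of the part inspected before, the same kind, in the nest 60 degrees clockwise from the one under the lens.
- bin: Blue open parts bin, 100 x 150 x 50 mm, empty, loose on the bench to the left of the base and nearer the robot; origin at the centre of its underside.
- bottle: Clear plastic bottle with a white cap, 48 mm diameter, 110 mm tall, loose on the bench to the right of the base; origin at the centre of its underside.
- gauge: Small steel plug gauge lying on the bench to the right of the base: square grip 66 x 16 x 16 mm with a plug at each end, 104 mm long overall along its x; origin under the middle of the grip.

How it is judged:
On the way, in this order (a step that is already met when the one before it is completed fails the run):
1. the plunger button is pressed far enough to free the dial, while the dial is still in its first hole (value of joint plunger above 0.0065 m and value of joint dial below 0.1 rad), for 0.02 s.
2. the dial is turned clockwise out of its first hole (value of joint dial above 0.2 rad).
At the end, for the whole second after the job is handed in: The dial stands one hole (60 degrees, within about 1 degree) clockwise of where it began, the plunger button is up to within 2 mm with the plunger in the next hole (within 4 mm), and the next part is within 5 mm of the lens axis (value of joint dial between 1.027 and 1.067 rad and value of joint plunger below 0.002 m and horizontal distance between part_next_c and lens_axis below 0.005 m and horizontal distance between button_top and next_hole below 0.004 m); the robot touches nothing.
It fails at once if a part is lifted out of its nest or tipped (height (world z) of any of part_done_c, part_next_c, part_prev_c above 0.07 m or angle between any of part_done_c, part_next_c, part_prev_c's own z axis and vertical above 0.35 rad).
It fails at once if a part is pushed out of its nest (horizontal distance between any of part_done_c, part_next_c, part_prev_c and dial_center above 0.07 m or horizontal distance between any of part_done_c, part_next_c, part_prev_c and dial_center below 0.054 m).
It fails at once if the microscope is touched (contact force between any of the arm, the fingers and scope above 1 N).
It fails at once if the bin, the bottle or the gauge is moved by more than 15 mm (distance of any of bin, bottle, gauge from where it was at the start of the episode above 0.015 m).
It also fails if it takes over 40 s, if anything falls off the work surface, if the arm or the gripper's body presses on something with over 40 N, if the wrist force passes 120 N, or if a joint passes its speed limit or range.

## Working session

There is one attempt and no reset: what is moved stays moved. The work goes in short steps, Python scripts to look and compute and a tool call to move; the robot and the scene stay as the last step left them, time stands still between calls to the robot, and variables do not carry over. Pictures are saved under pics/ and viewed, at most 10 in all, crops included, and the job is handed in when it is done.

Besides the shell and the picture viewer there is one more tool, called after "Emit:" as name(argument=value, ...) on one line, values as JSON. servo_tool: Moves the arm, as the interface text tells. Its arguments: {"type":"object","properties":{"targets":{"type":"array"},"force":{"type":"number"}},"required":["targets"]}

```bash
mkdir -p pics
python3 - <<'E'
from station import monitor, viewer
import cv2,pickle
s=monitor.get_state();print({k:s[k] for k in('t','eef_pos','ee_rot','force','width')})
for n in('scene','top'):
    f=viewer.grab_frame(n);cv2.imwrite(f'pics/{n}0.png',f['color']);pickle.dump(f,open(f'{n}0.pkl','wb'));print(n,f['fovy'],f['cx'],f['cy'],f['R'],f['t'])
E
```

```text
{'t': 0.0, 'eef_pos': array([ 0.21136645, -0.64054529,  0.24760846]), 'ee_rot': array([ 3.13987964e+00, -1.83336401e-04, -2.82293267e+00]), 'force': array([ 0.96788609, -0.76860477, -0.51484727]), 'width': 0.08765035288283071}
scene 55.71163467924758 317.5026355392136 242.13291413124657 [[-0.59899297  0.80064917 -0.0129737 ]
 [ 0.56938779  0.41447466 -0.70993542]
 [-0.56303194 -0.4326334  -0.70414727]] [ 0.33604688 -0.2707239   1.32153035]
top 55.3682348620683 319.1066825858396 240.41092424794883 [[ 0.00927948 -0.99993404  0.00676833]
 [-0.99002151 -0.01013885 -0.14055113]
 [ 0.14061049 -0.00539655 -0.99005029]] [0.01550679 0.61776844 0.83263684]
```

View pics/top0.png

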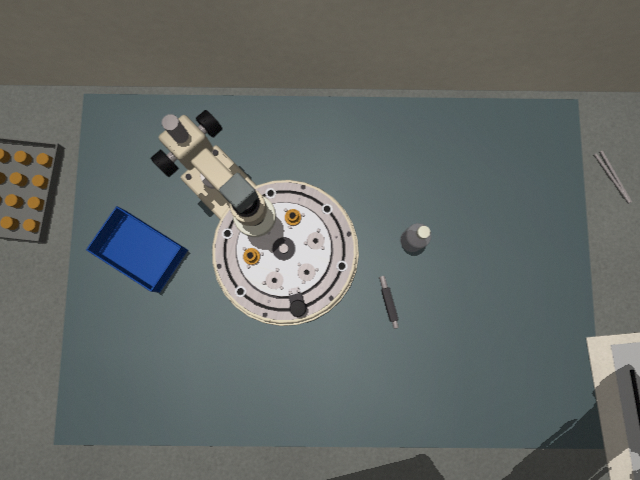

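View pics/scene0.png

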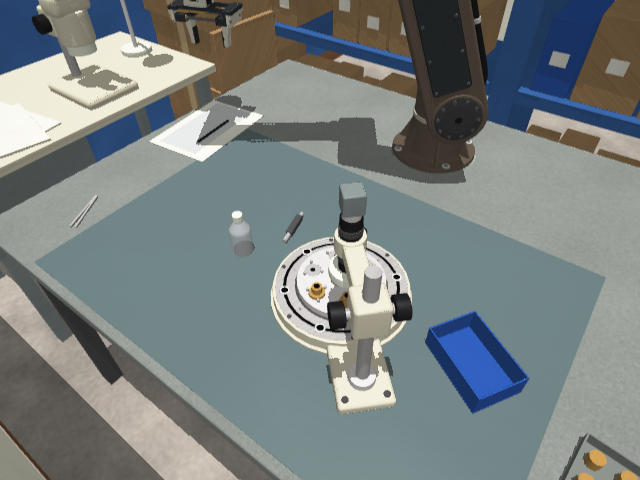

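The top view shows the dial centre near (284,248), the button at (298,308), the next hole at (240,291), other holes near (228,233), (270,193), (327,209) and (342,266), and the scope at upper left. The scene view shows the dial mostly hidden behind the scope. Next I measure these on their planes.

```bash
cat > h.py <<'E'
import numpy as np
def ray(f,u,v,z):
    F=240/np.tan(np.radians(f['fovy']/2)); R=np.array(f['R']);t=np.array(f['t'])
    d=R.T@np.array([(u-f['cx'])/F,(v-f['cy'])/F,1]); c=-R.T@t
    return c+d*(z-c[2])/d[2]
def proj(f,X):
    F=240/np.tan(np.radians(f['fovy']/2)); p=np.array(f['R'])@X+f['t']
    return p[:2]/p[2]*F+[f['cx'],f['cy']]
E
python3 - <<'E'
import cv2,pickle,numpy as np
from h import *
from scipy.optimize import least_squares
f=pickle.load(open('top0.pkl','rb'));im=f['color'];g=cv2.cvtColor(im,cv2.COLOR_BGR2GRAY)
P=[]
for u,v in[(228,233),(270,193),(327,209),(342,266),(240,291)]:
    w=g[v-7:v+8,u-7:u+8].astype(float);m=(w>np.percentile(w,99)-25)
    n,l,s,c=cv2.connectedComponentsWithStats(m.astype(np.uint8));k=1+np.argmax(s[1:,4])
    p=c[k]+[u-7,v-7];P.append(ray(f,*p,.034));print(p,s[k],P[-1])
P=np.array(P)
r=least_squares(lambda x:(np.hypot(P[:,0]-x[0],P[:,1]-x[1])-x[2]),[P[:,0].mean(),P[:,1].mean(),.115],loss='soft_l1',f_scale=.002)
print('fit',r.x,r.fun);c=r.x[:2]
print('ang',np.degrees(np.arctan2(P[:,1]-c[1],P[:,0]-c[0])))
w=g[285:325,280:318];m=(w<50).astype(np.uint8);n,l,s,cc=cv2.connectedComponentsWithStats(m);print(s,cc+[280,285])
b=ray(f,298,308,.082);print(b,np.hypot(*(b[:2]-c)),np.degrees(np.arctan2(*(b[:2]-c)[::-1])))
cv2.imwrite('pics/crop.png',cv2.resize(im[170:330,200:370],None,fx=3.7,fy=3.7,interpolation=cv2.INTER_CUBIC))
E
```

```text
[226.10869565 233.10869565] [ 0  3 12 10 46] [0.63139744 0.20186921 0.034     ]
[269.05263158 189.52631579] [ 2  2 10  5 19] [0.71898838 0.12083305 0.034     ]
[328.22727273 206.86363636] [ 2  2 11  8 22] [0.68544736 0.00424637 0.034     ]
[342.1  265.15] [ 1  2 12 10 40] [ 0.57136453 -0.02316782  0.034     ]
[239.97959184 290.79591837] [ 1  2 13 11 49] [0.52048406 0.17128259 0.034     ]
fit [0.60498917 0.08902504 0.11724917] [-0.0013561   0.00110441 -0.00036912 -0.00012592  0.00068055]
ang [  76.82844291   15.59014011  -46.49778523 -106.68368152  135.77216692]
[[   0    0   38   40 1398]
 [  31    0    5    4    5]
 [  28    4    2    2    2]
 [  18    7    1    1    1]
 [  22    6    5    3    6]
 [   0   11    8    2    9]
 [  11   13   27   19   80]
 [   0   22   11    4   15]
 [  11   27    1    1    1]
 [  13   29    3    2    3]] [[298.30400572 304.56795422]
 [313.         286.2       ]
 [308.5        289.5       ]
 [298.         292.        ]
 [303.83333333 292.        ]
 [283.88888889 296.88888889]
 [304.575      305.475     ]
 [286.26666667 308.93333333]
 [291.         312.        ]
 [294.         314.66666667]]
[0.4893825 0.05844   0.082    ] 0.11958405451331632 -165.18126577584482
```

View pics/crop.png

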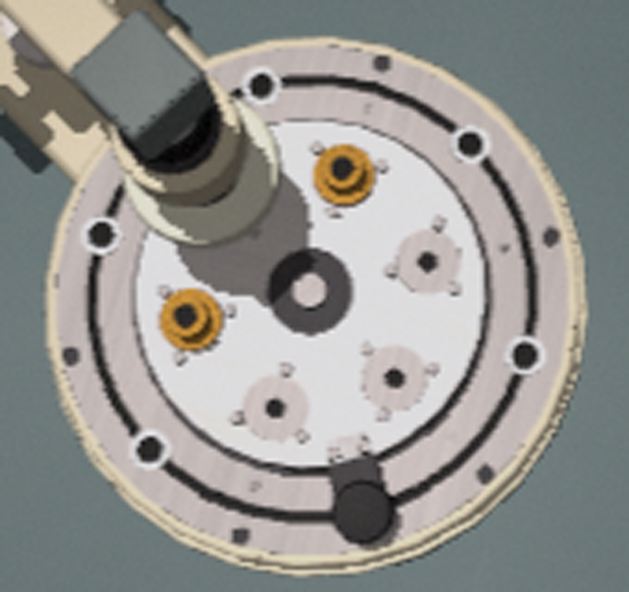

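The crop shows hole bores at crop pixels (101,235), (261,86), (470,144), (525,355), (150,450), and the button top at (362,511). Convert these.

Run:
```python
import pickle,numpy as np
from h import *
from scipy.optimize import least_squares
f=pickle.load(open('top0.pkl','rb'))
px=lambda a,b:((a+.5)/3.7-.5+200,(b+.5)/3.7-.5+170)
P=np.array([ray(f,*px(a,b),.034) for a,b in[(101,235),(261,86),(470,144),(525,355),(150,450)]])
r=least_squares(lambda x:np.hypot(P[:,0]-x[0],P[:,1]-x[1])-x[2],[.6,.09,.115]);c=r.x[:2]
print('fit',r.x,r.fun);print(np.degrees(np.arctan2(P[:,1]-c[1],P[:,0]-c[0])))
ang=np.degrees(np.arctan2(P[:,1]-c[1],P[:,0]-c[0]))
a0=np.mean((ang-np.array([75,15,-45,-105,135])))+195
for z in(.082,):
    b=ray(f,*px(362,511),z);d=b[:2]-c;print('button',b,np.hypot(*d),np.degrees(np.arctan2(*d[::-1]))%360)
print('a0',a0,'dialtop',ray(f,*px(309,291),.055))
B=lambda k:c+.115*np.array([np.cos(np.radians(a0-k)),np.sin(np.radians(a0-k))])
for k in range(0,61,6):print(k,B(k).round(4))
```

```text
fit [0.60083559 0.08911237 0.11525202] [ 1.58369497e-05 -2.94166794e-05  2.82510456e-05 -1.35474834e-05
 -1.12381427e-06]
[  74.65675964   14.7572839   -45.21862405 -105.25063229  134.80754997]
button [0.48982905 0.05939162 0.082     ] 0.11491638136549408 194.9887502500124
a0 194.7504674326588 dialtop [0.60028599 0.08922307 0.055     ]
0 [0.4896 0.0598]
6 [0.4872 0.0716]
12 [0.486  0.0836]
18 [0.486  0.0956]
24 [0.4873 0.1076]
30 [0.4899 0.1194]
36 [0.4937 0.1308]
42 [0.4986 0.1418]
48 [0.5047 0.1522]
54 [0.5118 0.1619]
60 [0.5199 0.1708]
```

Emit:
servo_tool(targets=[{"angular": [0,0,6.1],"xyz": [0,0,0],"claw": 0},{"angular": [0,0,6.1],"xyz": [0,0,0],"claw": 0},{"angular": [0,0,6.05],"xyz": [0,0,0],"claw": 0},{"angular": [0,0,0],"xyz": [0,0,0],"claw": 0},{"angular": [0,0,0],"xyz": [0,0,0],"claw": 0}], force=10)

```text
t: 0.6
eef_pos: [0.2115, -0.6408, 0.2482]
ee_rot: [3.141, -0.0, -3.138]
force: [-0.3, 0.5, 0.7]
width: 0.0532
gripper_force: 0.0
```

Emit:
servo_tool(targets=[{"angular": [0,0,0],"xyz": [-1.4,3.5,0],"claw": 0},{"angular": [0,0,0],"xyz": [-1.4,3.5,0],"claw": 0},{"angular": [0,0,0],"xyz": [-1.4,3.5,0],"claw": 0},{"angular": [0,0,0],"xyz": [-1.4,3.5,0],"claw": 0},{"angular": [0,0,0],"xyz": [-1.4,3.5,0],"claw": 0},{"angular": [0,0,0],"xyz": [-1.4,3.5,0],"claw": 0},{"angular": [0,0,0],"xyz": [-1.4,3.5,0],"claw": 0},{"angular": [0,0,0],"xyz": [-1.4,3.5,0],"claw": 0},{"angular": [0,0,0],"xyz": [-1.4,3.5,0],"claw": 0},{"angular": [0,0,0],"xyz": [-1.4,3.5,0],"claw": 0},{"angular": [0,0,0],"xyz": [-1.4,3.5,0],"claw": 0},{"angular": [0,0,0],"xyz": [-1.4,3.5,0],"claw": 0},{"angular": [0,0,0],"xyz": [-1.4,3.5,0],"claw": 0},{"angular": [0,0,0],"xyz": [-1.4,3.5,0],"claw": 0},{"angular": [0,0,0],"xyz": [-1.4,3.5,0],"claw": 0},{"angular": [0,0,0],"xyz": [-1.4,3.5,0],"claw": 0},{"angular": [0,0,0],"xyz": [-1.4,3.5,0],"claw": 0},{"angular": [0,0,0],"xyz": [-1.4,3.5,0],"claw": 0},{"angular": [0,0,0],"xyz": [-1.4,3.5,0],"claw": 0},{"angular": [0,0,0],"xyz": [-1.4,3.5,0],"claw": 0}])

```text
t: 2.6
eef_pos: [0.4916, 0.0608, 0.2488]
ee_rot: [3.141, 0.001, -3.138]
force: [1.2, -0.4, 0.3]
width: 0.0007
gripper_force: 0.0
```

Emit:
servo_tool(targets=[{"angular": [0,0,0],"xyz": [0,0,0],"claw": 0},{"angular": [0,0,0],"xyz": [0,0,0],"claw": 0},{"angular": [0,0,0],"xyz": [0,0,0],"claw": 0}])

```text
t: 2.9
eef_pos: [0.4909, 0.0586, 0.2485]
ee_rot: [-3.141, -0.0, -3.14]
force: [-1.0, 0.2, 0.9]
width: 0.0006
gripper_force: 0.0
```

Emit:
servo_tool(targets=[{"angular": [0,0,0],"xyz": [0.15,0,4],"claw": 0},{"angular": [0,0,0],"xyz": [0,0,4],"claw": 0},{"angular": [0,0,0],"xyz": [0,0,3],"claw": 0},{"angular": [0,0,0],"xyz": [0,0,2],"claw": 0},{"angular": [0,0,0],"xyz": [0,0,0],"claw": 0},{"angular": [0,0,0],"xyz": [0,0,0],"claw": 0},{"angular": [0,0,0],"xyz": [0,0,0],"claw": 0}])

```text
t: 3.6
eef_pos: [0.4907, 0.0591, 0.1201]
ee_rot: [3.141, 0.002, -3.141]
force: [0.7, -0.5, -0.5]
width: 0.0007
gripper_force: 0.0
```

Run:
```python
from station import monitor, viewer
import cv2,numpy as np,pickle
S=[]
for i in range(4):
    f=viewer.grab_frame('scene' if i else 'top');s=monitor.get_state();S.append(np.r_[s['eef_pos'],s['force']])
    if i==0: t=f
print(np.round(S,4),np.mean(S,0).round(4),s['t'],s['q'].round(2) if hasattr(s['q'],'round') else s['q'])
a=cv2.resize(t['color'][170:350,190:370],(400,400));b=cv2.resize(f['color'][150:350,240:440],(400,400))
cv2.imwrite('pics/pre.png',np.hstack([a,b]))
```

```text
[[ 0.4907  0.0592  0.1201  0.5578  1.1828  0.2373]
 [ 0.4906  0.0593  0.1199 -0.2668  0.2991  0.4565]
 [ 0.4904  0.0593  0.1198  0.3589 -0.045  -0.7345]
 [ 0.4903  0.0593  0.1196  0.0284  0.3219  0.5183]] [0.4905 0.0593 0.1198 0.1696 0.4397 0.1194] 3.8 [ 0.52  0.19 -0.55  0.   -0.82 -2.09]
```

View pics/pre.png

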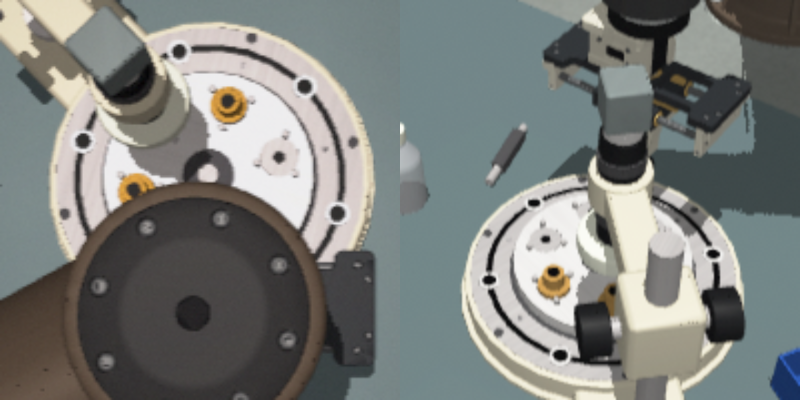

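Emit:
servo_tool(targets=[{"angular": [0,0,0],"xyz": [0.05,0.05,1.0],"claw": 0},{"angular": [0,0,0],"xyz": [0,0,0.6],"claw": 0},{"angular": [0,0,0],"xyz": [0,0,0.3],"claw": 0},{"angular": [0,0,0],"xyz": [0,0,0.3],"claw": 0},{"angular": [0,0,0],"xyz": [0,0,0.2],"claw": 0},{"angular": [0,0,0],"xyz": [0,0,0],"claw": 0},{"angular": [0,0,0],"xyz": [0,0,0],"claw": 0},{"angular": [0,0,0],"xyz": [0,0,0],"claw": 0}])

```text
t: 4.6
eef_pos: [0.4894, 0.0596, 0.0947]
ee_rot: [-3.141, -0.0, -3.141]
force: [-1.8, -0.1, 6.7]
width: 0.0005
gripper_force: 3.1
```

```bash
cat > st.py <<'E'
from station import monitor, viewer
import numpy as np
S=[]
for i in range(4):
    viewer.grab_frame('scene');s=monitor.get_state();S.append(np.r_[s['eef_pos'],s['force'],s['ee_rot']])
print(np.mean(S,0).round(4),np.round(S[-1],4),s['t'])
E
python3 st.py
```

```text
[ 0.4894  0.0596  0.0947 -1.177   0.5353  6.2819 -3.1414  0.     -3.141 ] [ 0.4894  0.0596  0.0947 -1.6213  0.6442  5.7631 -3.1414 -0.     -3.141 ] 4.8
```

Emit:
servo_tool(targets=[{"angular": [0,0,0],"xyz": [0,0,0.1],"claw": 0},{"angular": [0,0,0],"xyz": [0,0,0.1],"claw": 0},{"angular": [0,0,0],"xyz": [0,0,0],"claw": 0},{"angular": [0,0,0],"xyz": [0,0,0],"claw": 0}])

```text
t: 5.2
eef_pos: [0.4895, 0.0595, 0.0932]
ee_rot: [-3.141, 0.0, -3.141]
force: [-3.6, -0.6, 12.5]
width: 0.0003
gripper_force: 5.9
```

```bash
python3 st.py
```

```text
[ 4.89500e-01  5.95000e-02  9.32000e-02 -3.00860e+00 -3.26200e-01
  1.14657e+01 -3.14110e+00  3.00000e-04 -3.14080e+00] [ 4.89500e-01  5.95000e-02  9.32000e-02 -3.31010e+00  1.98500e-01
  1.10439e+01 -3.14110e+00  3.00000e-04 -3.14070e+00] 5.4
```

Emit:
servo_tool(targets=[{"angular": [0,0,0],"xyz": [0.13,0.58,0],"claw": 0},{"angular": [0,0,0],"xyz": [0.1,0.59,0],"claw": 0},{"angular": [0,0,0],"xyz": [0.07,0.6,0],"claw": 0},{"angular": [0,0,0],"xyz": [0.05,0.6,0],"claw": 0},{"angular": [0,0,0],"xyz": [0.02,0.6,0],"claw": 0},{"angular": [0,0,0],"xyz": [-0.02,0.6,0],"claw": 0},{"angular": [0,0,0],"xyz": [-0.05,0.6,0],"claw": 0},{"angular": [0,0,0],"xyz": [-0.08,0.6,0],"claw": 0},{"angular": [0,0,0],"xyz": [-0.12,0.59,0],"claw": 0},{"angular": [0,0,0],"xyz": [-0.14,0.59,0],"claw": 0},{"angular": [0,0,0],"xyz": [0,0,0],"claw": 0},{"angular": [0,0,0],"xyz": [0,0,0],"claw": 0}])

```text
t: 6.6
eef_pos: [0.4905, 0.1198, 0.0932]
ee_rot: [3.141, 0.001, -3.14]
force: [-1.9, 1.1, 9.5]
width: 0.0009
gripper_force: 4.5
```

```bash
python3 st.py
python3 - <<'E'
from station import viewer
import cv2,numpy as np
t=viewer.grab_frame('top');f=viewer.grab_frame('scene')
a=cv2.resize(t['color'][170:350,190:370],(400,400));b=cv2.resize(f['color'][150:350,240:440],(400,400))
cv2.imwrite('pics/mid.png',np.hstack([a,b]))
E
```

```text
[ 4.9050e-01  1.1970e-01  9.3300e-02 -1.1552e+00  9.8560e-01  9.0192e+00
  3.1410e+00  1.5000e-03 -3.1405e+00] [ 4.9050e-01  1.1960e-01  9.3200e-02 -1.3270e+00  1.2084e+00  8.8095e+00
  3.1410e+00  1.5000e-03 -3.1406e+00] 6.8
```

View pics/mid.png

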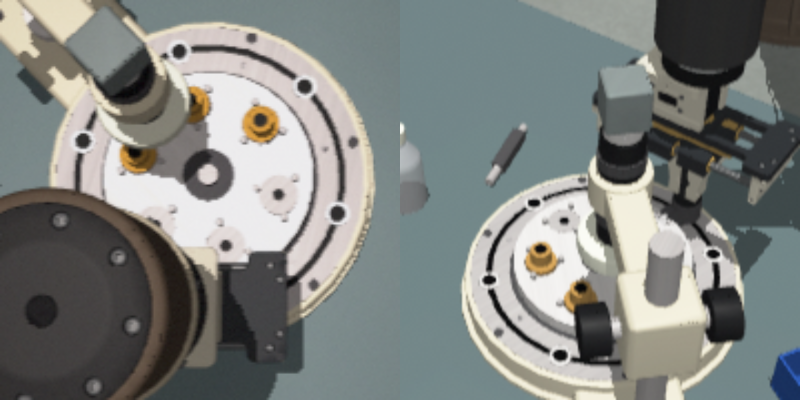

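The mid picture shows the parts rotated about 30° with the fingertip: the previous part is now at left-crop (260,123), a part is under the lens edge, and the hand is clear of the scope. I'll continue the arc.

Emit:
servo_tool(targets=[{"angular": [0,0,0],"xyz": [-0.15,0.56,0],"claw": 0},{"angular": [0,0,0],"xyz": [-0.19,0.56,0],"claw": 0},{"angular": [0,0,0],"xyz": [-0.22,0.55,0],"claw": 0},{"angular": [0,0,0],"xyz": [-0.26,0.54,0],"claw": 0},{"angular": [0,0,0],"xyz": [-0.29,0.53,0],"claw": 0},{"angular": [0,0,0],"xyz": [-0.32,0.51,0],"claw": 0},{"angular": [0,0,0],"xyz": [-0.34,0.5,0],"claw": 0},{"angular": [0,0,0],"xyz": [-0.37,0.48,0],"claw": 0},{"angular": [0,0,0],"xyz": [-0.39,0.46,0],"claw": 0},{"angular": [0,0,0],"xyz": [-0.42,0.44,0],"claw": 0},{"angular": [0,0,0],"xyz": [0,0,0],"claw": 0},{"angular": [0,0,0],"xyz": [0,0,0],"claw": 0},{"angular": [0,0,0],"xyz": [0,0,0],"claw": 0}])

```text
t: 8.2
eef_pos: [0.5203, 0.1711, 0.0933]
ee_rot: [3.141, 0.002, -3.141]
force: [0.1, 0.3, 7.6]
width: 0.0004
gripper_force: 3.7
```

```bash
python3 st.py
python3 - <<'E'
from station import viewer
import cv2,numpy as np,pickle
from h import *
t=viewer.grab_frame('top');im=t['color'];hsv=cv2.cvtColor(im,cv2.COLOR_BGR2HSV)
def parts(im):
    hsv=cv2.cvtColor(im,cv2.COLOR_BGR2HSV);m=cv2.inRange(hsv,(8,150,60),(28,255,255));m[:, :200]=0
    n,l,s,c=cv2.connectedComponentsWithStats(m);return [(s[k,4],c[k].round(1),np.degrees(np.arctan2(*(ray(t,*c[k],.06)[:2]-[.6008,.0891])[::-1])).round(1)) for k in range(1,n) if s[k,4]>40]
print(parts(pickle.load(open('top0.pkl','rb'))['color']));print(parts(im))
f=viewer.grab_frame('scene')
a=cv2.resize(im[170:350,190:370],(400,400));b=cv2.resize(f['color'][150:350,240:440],(400,400))
cv2.imwrite('pics/end.png',np.hstack([a,b]))
E
```

```text
[ 5.2030e-01  1.7100e-01  9.3300e-02  3.8720e-01  4.5140e-01  7.5403e+00
  3.1408e+00  2.0000e-03 -3.1405e+00] [ 5.2020e-01  1.7100e-01  9.3300e-02  5.5930e-01  6.3610e-01  6.8012e+00
  3.1408e+00  1.9000e-03 -3.1406e+00] 8.4
[(np.int32(166), array([292.4, 217.2]), np.float64(-15.9)), (np.int32(169), array([251.5, 256. ]), np.float64(105.6))]
[(np.int32(162), array([292.5, 217.2]), np.float64(-16.0)), (np.int32(165), array([315. , 240.2]), np.float64(-76.1))]
```

View pics/end.png

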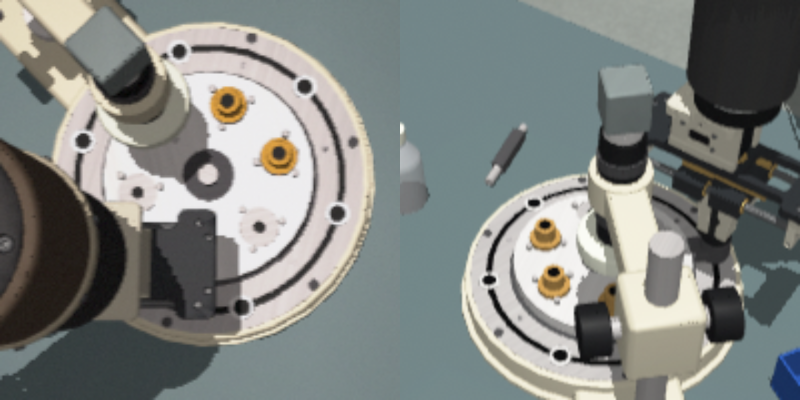

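The end picture shows parts at (292.5,217.2) and (315,240), which is a turn of 60.1°. The first hole is uncovered at left-crop (240,307), and the hand is clear of the scope. Now release straight up and back away.

Emit:
servo_tool(targets=[{"angular": [0,0,0],"xyz": [0,0,-0.4],"claw": 0},{"angular": [0,0,0],"xyz": [0,0,-0.4],"claw": 0},{"angular": [0,0,0],"xyz": [0,0,-0.4],"claw": 0},{"angular": [0,0,0],"xyz": [0,0,-0.6],"claw": 0},{"angular": [0,0,0],"xyz": [0,0,-2],"claw": 0},{"angular": [0,0,0],"xyz": [0,0,-3],"claw": 0},{"angular": [0,0,0],"xyz": [2,-1,-3],"claw": 0},{"angular": [0,0,0],"xyz": [2,-3,-3],"claw": 0},{"angular": [0,0,0],"xyz": [2,-4,-1],"claw": 0},{"angular": [0,0,0],"xyz": [1,-4,0],"claw": 0},{"angular": [0,0,0],"xyz": [0,-4,0],"claw": 0},{"angular": [0,0,0],"xyz": [0,-4,0],"claw": 0},{"angular": [0,0,0],"xyz": [0,-4,0],"claw": 0},{"angular": [0,0,0],"xyz": [0,-4,0],"claw": 0},{"angular": [0,0,0],"xyz": [0,-4,0],"claw": 0},{"angular": [0,0,0],"xyz": [0,-4,0],"claw": 0},{"angular": [0,0,0],"xyz": [0,0,0],"claw": 0},{"angular": [0,0,0],"xyz": [0,0,0],"claw": 0},{"angular": [0,0,0],"xyz": [0,0,0],"claw": 0}])

```text
t: 10.4
eef_pos: [0.449, -0.1891, 0.2303]
ee_rot: [3.141, -0.001, -3.141]
force: [-0.0, -0.3, -0.5]
width: 0.0004
gripper_force: 0.0
```

```bash
python3 st.py
python3 - <<'E'
from station import viewer
import cv2
t=viewer.grab_frame('top');cv2.imwrite('pics/fin.png',cv2.resize(t['color'][170:330,200:370],None,fx=3.7,fy=3.7,interpolation=cv2.INTER_CUBIC))
E
```

```text
[ 0.4493 -0.1887  0.2306  0.259   0.3413  0.4244  3.1414 -0.     -3.1399] [ 4.4950e-01 -1.8870e-01  2.3070e-01 -3.3800e-02  1.3006e+00  1.8730e-01
  3.1415e+00  3.0000e-04 -3.1396e+00] 10.6
```

View pics/fin.png

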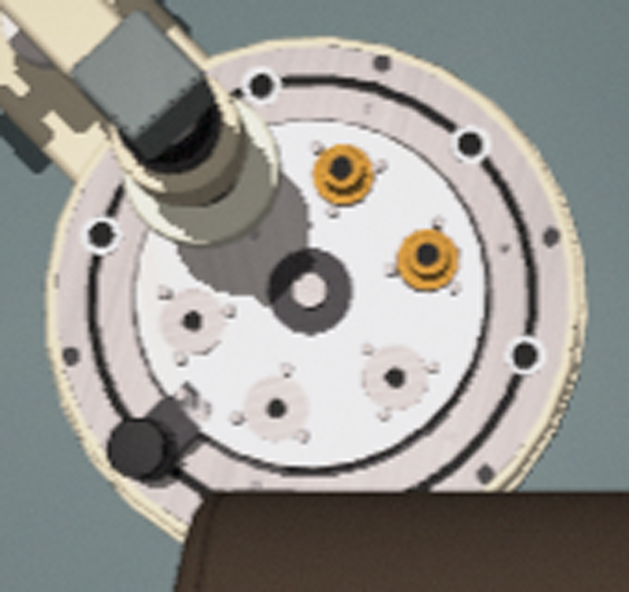

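The final picture shows the button at crop pixel (137,448) over the next hole, with both visible parts seated in their nests. I'll check the button's height against the projection, then hand in if it fits.

Run:
```python
import pickle,numpy as np,cv2
from h import *
f=pickle.load(open('top0.pkl','rb'))
for z in(.082,.075):
    p=proj(f,np.array([.5198,.1707,z]));print(z,((p-[200,170])+.5)*3.7-.5)
g=cv2.imread('pics/fin.png',0)
m=cv2.morphologyEx((g[405:495,95:185]<60).astype(np.uint8),cv2.MORPH_OPEN,np.ones((25,25)))
print(cv2.boundingRect(m))
from station import order
print(order.job_done())
```

```text
0.082 [134.20046264 446.61249235]
0.075 [136.672652  447.0758979]
(0, 0, 0, 0)
the job is handed in; nothing more can be done
None
```

I turned the dial one hole clockwise (about 60.1° by camera, just before release), moved the hand clear and handed the job in. The verdict wasn't reported, and I couldn't confirm that the button sprang fully up: the automatic height check found nothing, and the view by eye can't tell up from 7 mm down.

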